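# Put the mixed-up lids back on their storage pots

### The arm

A 6-joint arm with a two-finger parallel gripper is mounted at the origin on the work surface. World frame = base frame: x ahead of the robot, y to its left, z up, the work surface at z = 0. Lengths are in m, angles in degrees, forces in N, time in s.
With the tool pointing down it reaches from about 0.4 to 0.825 m from the base axis. Payload 7 kg.
Tool frame: the origin (TCP) lies on the centre line of the jaws, within the pads' length; the fingertips stand 19 mm ahead of it and the grasp point (between the pads) is the TCP (r.tip_extent is the distance from the TCP to the fingertips, in m); z points along the fingers, y is the line along which they close (so a half turn about z gives the same grasp; the last joint's range is limited). The gripper opens to 88 mm and grips with 3 to 60 N. Pads are 19 mm wide; open, the fingers measure 130 mm over their backs; the gripper's body (78 mm by 193 mm) begins 47 mm behind the grasp point.
Start: joints at [-54.826, 20.546, 0.682, 0, -70.136, -16.507], TCP at [0.216, -0.639, 0.246] pointing down, gripper open.
Joint ranges: [-176.03, 176.03], [-82.01, 121.73], [-58.28, 71.71], [-173.87, 95.51], [-174.79, -0.11], [-173.66, 173.66]. Speed limits (degrees/s): [136.94, 136.94, 172.46, 180, 180, 180].

### API

Orientations are given as [roll, pitch, yaw] about the fixed x, y, z axes, in that order (R = Rz(yaw) Ry(pitch) Rx(roll)).
In Python, from plant import r gives the robot as it stands. The module is installed in compiled form; this text tells all that it offers.
- The arm moves only by the tool jog_arm, never from a script. Its argument "deltas" is a list that holds one entry, the list of rows, each a list of 5 numbers: the opening, from -1 (shut) to 1 (fully open), then the shift along the world's x, y, z in cm, then the turn about the world's z in rad. In form: [[[claw, dx, dy, dz, turn], ...]]. A call has 1 to 8 rows; each row shifts and turns the commanded pose from where the row before left it; what a row does not reach is not made up. A row lasts 1/8 s, in which the tool goes at most 62.5 mm and 10.7 degrees, less where a joint would pass 70% of its speed; a pose out of reach is approached as far as the arm can. A call with a gripper value outside its range is refused whole. The fingers move at their own pace and stop on an object; "force" is the grip in N (left out, the last holds). Time passes only in rows, so rows that do not move let the fingers close. It gives the time, the measured TCP pose, the force, the opening and the grip force at its end, in the units of the state.
- r.get_state(): the state, without advancing time (a new reading comes with each control period).
- r.capture(name): name is "scene" or "top"; returns the picture (480x640x3 uint8, blue, green, red); there is no depth.
- r.camera_info(name): a dict with "fx", "fy", "cx", "cy" (pixels), "view" (4x4, takes a point from world to camera coordinates). Camera axes: x right, y up, looking along -z (the intrinsics and any distortion apply to the point x, -y, -z); pixel columns grow to the right and rows downward; lengths in m; the calibration is good to about 2 mm. A picture is of the moment at which its call begins. camera_info takes no time and is no camera call.
- r.close_job(): hands the job in; it is judged then, once.
The state is a dict: "time_s": time; "joints": joint angles; "qd": joint speeds; "joint_torque": joint torques, N m; "tcp_pos": TCP position; "eef_rot": TCP orientation; "contact_force": force on the tool from outside, world axes, zero at the start; "moment": the same for the moment, N m; "gripper_width": finger opening in m; "gripper_force": force on a finger pad.
Only numpy, scipy, OpenCV 4.12 (cv2) and the standard library are available. Lean on these libraries where they do the work, as an engineer would, in place of code of your own. Each camera call takes 0.05 s, during which the arm holds its last target. There are 200 camera calls.

### The job

After the washing-up the three storage pots got each other's lids: put every lid back on the pot of its own colour, fully seated, so the set can go into the fridge. Only one lid fits on a pot, so park one on the empty wooden stand on the way; never put a lid down on the bare worktop, and lower the lids gently, do not drop them. Leave the pots, the eggs and the small olive jar standing where they are.

Things in the scene. Friction and masses are not known exactly. Their poses are not given: they have to be found in the camera images.
- lid_blue: blue stoneware lid, 0.13 kg, loose. Origin: centre of its underside, z up. Heights from there: white plug, radius 23 widening to 29 mm, z 0-10; flange, radius 40 mm, z 10-16; neck, radius 11 mm, z 16-24; round knob to grip from above, radius 14 mm, z 24-44. Seated, the flange rests on the pot's rim and the origin is 70 mm above the pot's underside. Elsewhere it stands on its plug.
- lid_yellow: yellow stoneware lid, 0.13 kg, loose. Origin: centre of its underside, z up. Heights from there: white plug, radius 23 widening to 29 mm, z 0-10; flange, radius 40 mm, z 10-16; neck, radius 11 mm, z 16-24; round knob to grip from above, radius 14 mm, z 24-44. Seated, the flange rests on the pot's rim and the origin is 70 mm above the pot's underside. Elsewhere it stands on its plug.
- lid_red: red stoneware lid, 0.13 kg, loose. Origin: centre of its underside, z up. Heights from there: white plug, radius 23 widening to 29 mm, z 0-10; flange, radius 40 mm, z 10-16; neck, radius 11 mm, z 16-24; round knob to grip from above, radius 14 mm, z 24-44. Seated, the flange rests on the pot's rim and the origin is 70 mm above the pot's underside. Elsewhere it stands on its plug.
- pot_blue: blue stoneware pot, empty, loose, 0.6 kg, 100 mm wide, 80 mm high; its coloured shoulder shows from above around the lid. Origin: centre of its underside, z up. Round mouth of inner radius 33 mm (rim radius 38 mm) at 80 mm: a lid's plug has 4 mm play all round. At the start it wears a lid of another colour.
- pot_yellow: yellow stoneware pot, empty, loose, 0.6 kg, 100 mm wide, 80 mm high; its coloured shoulder shows from above around the lid. Origin: centre of its underside, z up. Round mouth of inner radius 33 mm (rim radius 38 mm) at 80 mm: a lid's plug has 4 mm play all round. At the start it wears a lid of another colour.
- pot_red: red stoneware pot, empty, loose, 0.6 kg, 100 mm wide, 80 mm high; its coloured shoulder shows from above around the lid. Origin: centre of its underside, z up. Round mouth of inner radius 33 mm (rim radius 38 mm) at 80 mm: a lid's plug has 4 mm play all round. At the start it wears a lid of another colour.
- stand: round dark-wood pot stand, loose, 0.5 kg, radius 62 mm, 16 mm thick, empty: the free spot for one lid. Origin: centre of its underside; its flat top is 16 mm above.
- eggs: teal four-egg holder with brown eggs, 112 x 112 mm, 70 mm high, origin at the centre of its underside. Stands among the pots; not to be moved.
- jar: small olive-coloured jar with a black lid, radius 25 mm, 66 mm high, origin at the centre of its underside. Stands among the pots; not to be moved.
There are look-alikes about, which are no part of the job. Leave any grey or pink look-alike of the lid_yellow alone. What is shaped like the lid_red but black or grey is not meant.

How it is judged (in metres and radians):
On the way:
1. one lid is parked, released, on the wooden stand (((horizontal distance between lid_blue and stand below 0.055 m and z of lid_blue in the frame of stand between 0.013 and 0.02 m and angle between lid_blue's own z axis and vertical below 0.1 rad and contact force between the fingers and lid_blue below 0.1 N) or (horizontal distance between lid_yellow and stand below 0.055 m and z of lid_yellow in the frame of stand between 0.013 and 0.02 m and angle between lid_yellow's own z axis and vertical below 0.1 rad and contact force between the fingers and lid_yellow below 0.1 N) or (horizontal distance between lid_red and stand below 0.055 m and z of lid_red in the frame of stand between 0.013 and 0.02 m and angle between lid_red's own z axis and vertical below 0.1 rad and contact force between the fingers and lid_red below 0.1 N))), for 0.2 s.
At the end, for the whole second after the job is handed in: Each lid is seated in the mouth of the pot of its own colour: centred within 8 mm, its origin 66 to 72.5 mm above the pot's underside, lid and pot level within 0.06 rad, lid at rest and released (horizontal distance between lid_blue and pot_blue below 0.008 m and z of lid_blue in the frame of pot_blue between 0.066 and 0.0725 m and angle between each of lid_blue, pot_blue, lid_yellow, pot_yellow, lid_red, pot_red's own z axis and vertical below 0.06 rad and linear speed of each of lid_blue, lid_yellow, lid_red below 0.02 m/s and contact force between the fingers and lid_blue below 0.1 N and horizontal distance between lid_yellow and pot_yellow below 0.008 m and z of lid_yellow in the frame of pot_yellow between 0.066 and 0.0725 m and contact force between the fingers and lid_yellow below 0.1 N and horizontal distance between lid_red and pot_red below 0.008 m and z of lid_red in the frame of pot_red between 0.066 and 0.0725 m and contact force between the fingers and lid_red below 0.1 N); the robot touches nothing.
It fails at once if a lid is put down on the bare worktop (height (world z) of any of lid_blue, lid_yellow, lid_red below 0.009 m).
It fails at once if a lid is dropped or flung: it moves faster than 0.6 m/s with no finger touching it ((linear speed of lid_blue above 0.6 m/s and contact force between the fingers and lid_blue below 0.05 N) or (linear speed of lid_yellow above 0.6 m/s and contact force between the fingers and lid_yellow below 0.05 N) or (linear speed of lid_red above 0.6 m/s and contact force between the fingers and lid_red below 0.05 N)).
It fails at once if a pot is shoved more than 30 mm from where it stood (distance of any of pot_blue, pot_yellow, pot_red from where it was at the start of the episode above 0.03 m).
It fails at once if the egg holder or the olive jar is pushed more than 25 mm or tipped (distance of any of eggs, jar from where it was at the start of the episode above 0.025 m or angle between any of eggs, jar's own z axis and vertical above 0.3 rad).
It also fails if it takes over 109 s, if anything falls off the work surface, if the arm or the gripper's body presses on something with over 40 N, if the wrist force passes 120 N, or if a joint passes its speed limit or range.

## Working session

There is one attempt and no reset: what is moved stays moved. The work goes in short steps, Python scripts to look and compute and a tool call to move; the robot and the scene stay as the last step left them, time stands still between calls to the robot, and variables do not carry over. Pictures are saved under pics/ and viewed, at most 14 in all, crops included, and the job is handed in when it is done.

Besides the shell and the picture viewer there is one more tool, called as name(argument=value, ...), one argument or row to a line, values as JSON. jog_arm: Moves the arm, as the interface text tells. Its arguments: {"type":"object","properties":{"deltas":{"type":"array"},"force":{"type":"number"}},"required":["deltas"]}

```bash
mkdir -p pics
python3 - <<'E'
from plant import r
import cv2
for n in("top","scene"):
    cv2.imwrite(f"pics/{n}0.png",r.capture(n)); i=r.camera_info(n); print({k:(v.tolist() if hasattr(v,'tolist') else v) for k,v in i.items()})
s=r.get_state(); print(s['time_s'],s['tcp_pos'],s['eef_rot'],s['gripper_width'])
E
```

```text
{'fx': 480.3302180155093, 'fy': 480.3302180155093, 'cx': 322.20201223135695, 'cy': 236.74548419014926, 'view': [[0.019424478960707453, -0.999623897615104, -0.019358536460509855, 0.008586356110245013], [0.9961808012496772, 0.01770177222472756, 0.08550121918227054, -0.5415271495910142], [-0.0851263815667966, -0.020945418995372646, 0.9961499829766864, -1.1033089143888561], [0.0, 0.0, 0.0, 1.0]]}
{'fx': 592.8724204054221, 'fy': 592.8724204054221, 'cx': 313.8565818807513, 'cy': 235.9290178214201, 'view': [[-0.3806414705814679, 0.924715316153269, 0.0036952598200333435, 0.2157546671247422], [-0.6457489946723564, -0.2686663924549993, 0.7147213481104768, 0.28929424190240216], [0.6619065695045024, 0.26966637468690147, 0.6993995564839923, -1.6770596496031904], [0.0, 0.0, 0.0, 1.0]]}
0.1 [ 0.21590349 -0.63910479  0.24471934] [ 1.79914875e+02 -7.72811024e-03 -1.61338700e+02] 0.08760580808724193
```

View pics/top0.png

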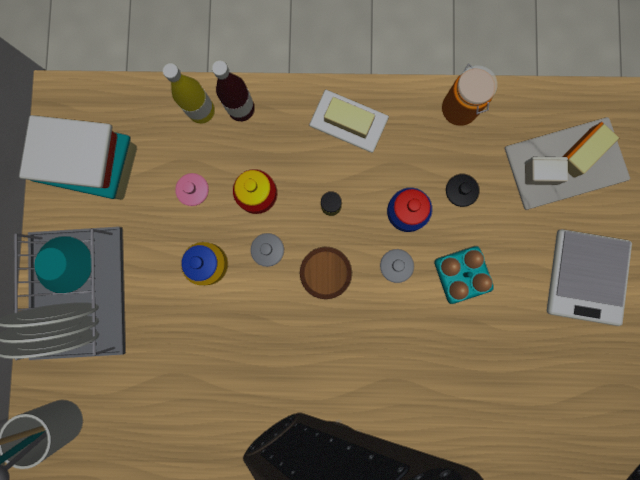

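View pics/scene0.png

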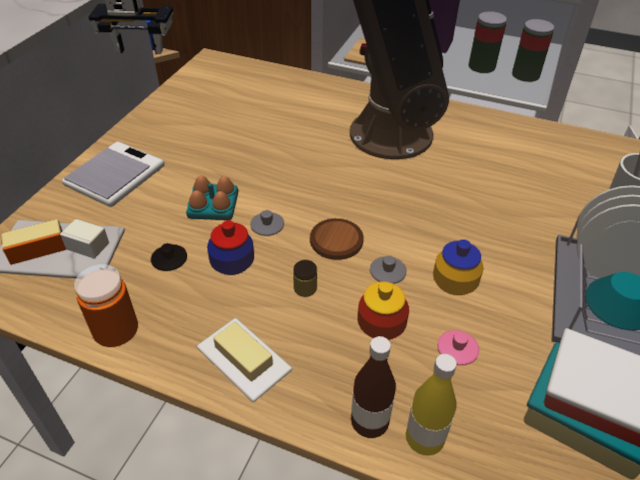

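Top view: the blue lid is on the yellow pot at (204,263), the yellow lid on the red pot at (255,190) and the red lid on the blue pot at (410,208). The stand is at (326,273), the eggs at (464,274) and the jar at (331,203). The pink, grey and black lids are look-alikes lying on the worktop. The scene view shows the same arrangement.

```bash
cat > h.py <<'E'
from plant import r
import cv2, numpy as np
def ray(cam,u,v,z):
    i=r.camera_info(cam);V=np.array(i['view']);R,t=V[:3,:3],V[:3,3];c=-R.T@t
    d=R.T@np.array([(u-i['cx'])/i['fx'],-(v-i['cy'])/i['fy'],-1]);return c+d*(z-c[2])/d[2]
HSV={'yellow':[(22,36)],'red':[(0,6),(174,180)],'blue':[(112,126)]}
def mask(img,c,vmin=0,vmax=255,smin=190):
    h=cv2.cvtColor(img,cv2.COLOR_BGR2HSV)
    return sum(cv2.inRange(h,(a,smin,vmin),(b,255,vmax)) for a,b in HSV[c])
def blob(m,near,rad=45):
    k=np.zeros_like(m);cv2.circle(k,near,rad,255,-1);m=m&k
    c=max(cv2.findContours(m,cv2.RETR_EXTERNAL,cv2.CHAIN_APPROX_NONE)[0],key=cv2.contourArea)
    return cv2.convexHull(c)
E
python3 - <<'E'
from h import *
t=r.capture('top');s=r.capture('scene')
hs=cv2.cvtColor(t,cv2.COLOR_BGR2HSV);print(hs[190,240],hs[205,245],hs[210,265],hs[263,190],hs[280,212],hs[215,400],hs[226,406],hs[273,326],hs[290,340])
for c,p,a,b in[('yellow','red',(255,190),(385,305)),('blue','yellow',(204,263),(460,262)),('red','blue',(410,208),(230,245))]:
    for n,im,q in(('top',t,a),('scene',s,b)):
        L=blob(mask(im,c,150),q,35);(u,v),ax,_=cv2.fitEllipse(L)
        m=mask(im,c,60)|mask(im,p,60);P=blob(m,q,40);e=cv2.fitEllipse(P)
        print(c,n,'lid',np.round((u,v)+ax,1),ray(n,u,v,.085).round(4),'pot',np.round(e[0]+e[1],1),ray(n,*e[0],.05).round(4))
g=cv2.inRange(hs,(0,80,20),(25,255,110))
H=blob(g,(326,273),40);e=cv2.fitEllipse(H);print('stand',e,ray('top',*e[0],.014))
print('eggs',ray('top',464,274,.05),'jar',ray('top',331,203,.066))
for q in((267,249),(397,266),(462,190),(192,189)):print(ray('top',*q,.03))
E
```

```text
[ 25 240 166] [  1 215  96] [  3 202  62] [112 208 126] [ 23 236 131] [  1 187 169] [113 203  84] [ 14 157 107] [  9 154  58]
yellow top lid [252.  187.1  33.6  34.3] [0.6448 0.1771 0.085 ] pot [254.4 191.2  41.5  44.1] [0.6421 0.1771 0.05  ]
yellow scene lid [383.8 297.1  30.   39.2] [0.6496 0.1791 0.085 ] pot [383.8 297.1  30.   39.2] [0.6206 0.1731 0.05  ]Traceback (most recent call last):
  File "<stdin>", line 6, in <module>
  File "h.py", line 12, in blob
    c=max(cv2.findContours(m,cv2.RETR_EXTERNAL,cv2.CHAIN_APPROX_NONE)[0],key=cv2.contourArea)
ValueError: max() iterable argument is empty
```

Run:
```python
from h import *
HSV['yellow']=[(18,38)];HSV['red']=[(0,9),(168,180)];HSV['blue']=[(105,130)]
t=r.capture('top');s=r.capture('scene');out=[]
for c,p,a,b in[('yellow','red',(255,190),(385,305)),('blue','yellow',(204,263),(460,262)),('red','blue',(410,208),(230,245))]:
    for n,im,q in(('top',t,a),('scene',s,b)):
        ml=mask(im,c,50,255,110);m=ml|mask(im,p,25,255,110)
        L=blob(ml,q,35);e=cv2.fitEllipse(L);P=blob(m,q,40);f=cv2.fitEllipse(P)
        print(c,n,'lid',np.round(e[0]+e[1],1),ray(n,*e[0],.085).round(4),'pot',np.round(f[0]+f[1],1),ray(n,*f[0],.05).round(4))
        v=im.copy();cv2.drawContours(v,[L],-1,(255,255,255),1);cv2.drawContours(v,[P],-1,(0,255,0),1)
        out.append(cv2.resize(v[q[1]-35:q[1]+35,q[0]-35:q[0]+35],(260,260),interpolation=0))
cv2.imwrite('pics/c1.png',np.vstack([np.hstack(out[0::2]),np.hstack(out[1::2])]))
hs=cv2.cvtColor(t,cv2.COLOR_BGR2HSV);g=cv2.inRange(hs,(0,60,10),(25,255,115))
e=cv2.fitEllipse(blob(g,(326,273),40));print('stand',e,ray('top',*e[0],.014))
print('eggs',ray('top',464,274,.05),'jar',ray('top',331,203,.066))
for q in((267,249),(397,266),(462,190),(192,189)):print(ray('top',*q,.03))
```

```text
yellow top lid [255.  190.   69.9  69.9] [0.6385 0.17   0.085 ] pot [255.  190.   79.8  79.8] [0.6448 0.1758 0.05  ]
yellow scene lid [384.1 297.1  32.5  42.5] [0.6494 0.1796 0.085 ] pot [382.8 310.3  51.9  59.7] [0.6534 0.1814 0.05  ]
blue top lid [198.8 262.7  34.5  35.3] [0.4733 0.2898 0.085 ] pot [204.  263.   79.8  79.8] [0.4738 0.2876 0.05  ]
blue scene lid [461.5 254.1  27.5  38.1] [0.4786 0.2923 0.085 ] pot [458.1 267.8  50.3  55.4] [0.4849 0.293  0.05  ]
red top lid [411.7 206.5  35.   35.7] [ 0.6069 -0.1801  0.085 ] pot [409.1 209.6  42.4  44.2] [ 0.605  -0.1799  0.05  ]
red scene lid [228.7 234.7  28.5  37.1] [ 0.6119 -0.1777  0.085 ] pot [229.1 246.3  43.9  52.7] [ 0.6129 -0.1799  0.05  ]
stand ((325.383544921875, 272.4917907714844), (52.575035095214844, 53.05904769897461), 157.3322296142578) [0.45791979 0.00973876 0.014     ]
eggs [ 0.46014152 -0.30424367  0.05      ] jar [ 0.61481438 -0.00071205  0.066     ]
[0.5097413  0.14666559 0.03      ]
[ 0.47589142 -0.15576524  0.03      ]
[ 0.65616486 -0.30616981  0.03      ]
[0.64849456 0.32852579 0.03      ]
```

View pics/c1.png

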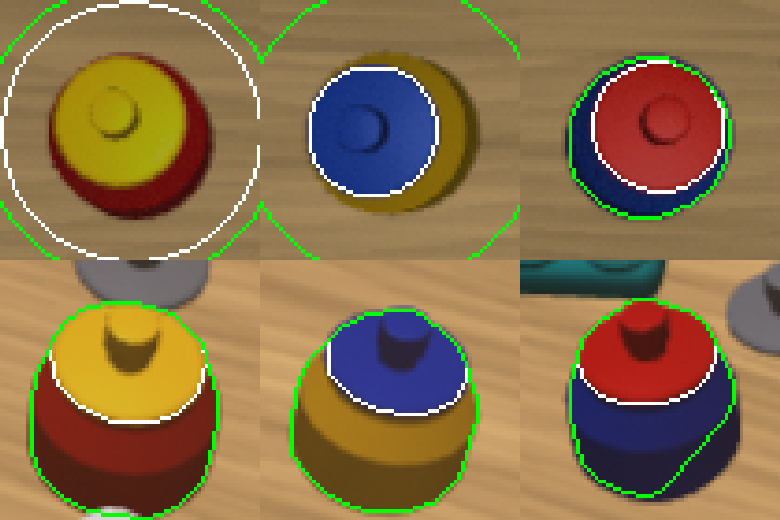

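The crops show good flange outlines, with expected width about 37 px and measured about 35. In the top view the lids are at yellow (252,187), blue (199,263) and red (412,206). I'll go over the red lid first.

jog_arm(
  deltas=[
    [[0.2,3.26,3.82,0,0],[0.2,3.26,3.82,0,0],[0.2,3.26,3.82,0,0],[0.2,3.26,3.82,0,0],[0.2,3.26,3.82,0,0],[0.2,3.26,3.82,0,0],[0.2,3.26,3.82,0,0],[0.2,3.26,3.82,0,0]],
  ],
  force=20,
)

```text
time_s: 1.3
tcp_pos: [0.4777, -0.3325, 0.2458]
eef_rot: [-180.0, 0.0, -161.3]
contact_force: [0.1, -0.1, 0.7]
gripper_width: 0.0528
gripper_force: 0.0
```

jog_arm(
  deltas=[
    [[0.2,3.26,3.82,0,0],[0.2,3.26,3.82,0,0],[0.2,3.26,3.82,0,0],[0.2,3.26,3.82,0,0],[0.2,0,0,0,0],[0.2,0,0,0,0]],
  ],
)

```text
time_s: 2.05
tcp_pos: [0.607, -0.1809, 0.2453]
eef_rot: [180.0, -0.0, -161.3]
contact_force: [0.7, -0.6, 0.3]
gripper_width: 0.0526
gripper_force: 0.0
```

jog_arm(
  deltas=[
    [[0.2,0.1,0.1,-3.5,0],[0.2,0,0,-3.5,0],[0.2,0,0,-3,0],[0.2,0,0,-2,0],[0.2,0,0,-1.2,0],[0.2,0,0,-0.5,0],[0.2,0,0,0,0]],
  ],
)

```text
time_s: 2.92
tcp_pos: [0.6083, -0.1804, 0.109]
eef_rot: [-180.0, 0.0, -161.4]
contact_force: [-0.2, 0.3, -0.2]
gripper_width: 0.0527
gripper_force: 0.0
```

Run:
```python
from h import *
s=r.capture('scene')
cv2.imwrite('pics/d1.png',cv2.resize(s[150:300,140:340],(600,450)))
```

```text
(no output)
```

View pics/d1.png

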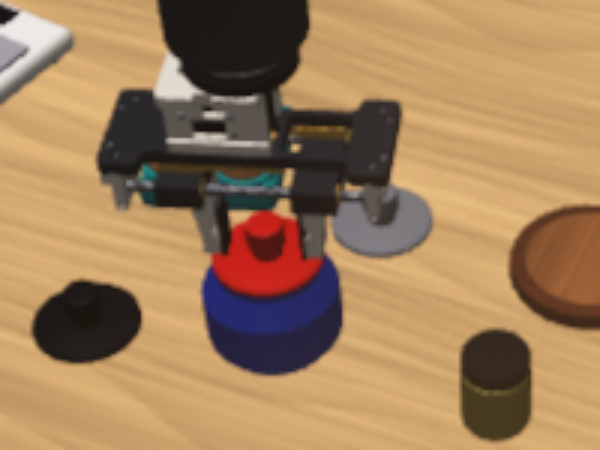

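The knob sits midway between the fingertips, at crop (265,235). Closing now.

jog_arm(
  deltas=[
    [[-0.6,0,0,-0.1,0],[-0.6,0,0,0,0],[-0.6,0,0,0,0],[-0.6,0,0,0,0]],
  ],
  force=20,
)

```text
time_s: 3.48
tcp_pos: [0.6083, -0.18, 0.1078]
eef_rot: [-180.0, 0.0, -161.3]
contact_force: [-0.2, 0.6, 1.2]
gripper_width: 0.0271
gripper_force: 20.0
```

jog_arm(
  deltas=[
    [[-0.6,0,0,0.8,0],[-0.6,0,0,1.5,0],[-0.6,0,0,3,0],[-0.6,0,0,3,0],[-0.6,-1,1.3,0,0],[-0.6,-2.5,3.1,0,0],[-0.6,-3,3.8,0,0],[-0.6,-3,3.8,0,0]],
  ],
)

```text
time_s: 4.47
tcp_pos: [0.5115, -0.059, 0.1903]
eef_rot: [180.0, -0.0, -161.4]
contact_force: [1.1, 1.5, -1.2]
gripper_width: 0.0274
gripper_force: 20.0
```

jog_arm(
  deltas=[
    [[-0.6,-3,3.8,0,0],[-0.6,-2,2.5,0,0],[-0.6,-0.5,0.7,0,0],[-0.6,0,0,-2,0],[-0.6,0,0,-3,0],[-0.6,0,0,-3,0],[-0.6,0,0,-2,0],[-0.6,0,0,0,0]],
  ],
)

```text
time_s: 5.48
tcp_pos: [0.4572, 0.0092, 0.0893]
eef_rot: [-180.0, -0.2, -161.4]
contact_force: [-0.7, -0.9, -0.3]
gripper_width: 0.0275
gripper_force: 20.0
```

Run:
```python
from h import *
s=r.capture('scene')
cv2.imwrite('pics/d2.png',cv2.resize(s[140:320,180:420],(600,450)))
```

```text
(no output)
```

View pics/d2.png

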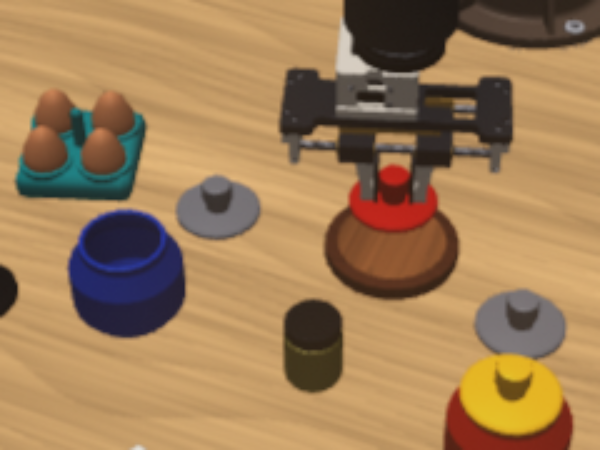

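The red lid hangs level over the stand, at crop (393,205), and the blue pot's mouth is open at (125,240). Lowering gently.

jog_arm(
  deltas=[
    [[-0.6,0,0,-1.5,0],[-0.6,0,0,-1.2,0],[-0.6,0,0,-0.6,0],[-0.6,0,0,-0.2,0],[-0.6,0,0,0,0]],
  ],
)

```text
time_s: 6.15
tcp_pos: [0.4584, 0.01, 0.0557]
eef_rot: [-180.0, 0.0, -161.3]
contact_force: [-0.3, -0.3, -1.4]
gripper_width: 0.0275
gripper_force: 20.0
```

```bash
cat > mouth.py <<'E'
from h import *
def mouth(t,q,c,rad=32,hsv=[(0,12),(165,180)]):
    HSV.update({'yellow':[(15,38)],'red':[(0,12),(165,180)],'blue':[(105,135)]})
    m=mask(t,c,12,255,110);P=blob(m,q,rad);e=cv2.fitEllipse(P)
    print(c,np.round(e[0]+e[1],1),ray('top',*e[0],.05).round(4));return P
E
python3 - <<'E'
from mouth import *
t=r.capture('top');P=mouth(t,(408,210),'blue')
c=cv2.resize(t[175:245,373:443],(420,420),interpolation=0)
cv2.imwrite('pics/m1.png',c)
E
```

```text
blue [409.2 209.5  42.3  44.5] [ 0.6053 -0.1801  0.05  ]
```

View pics/m1.png

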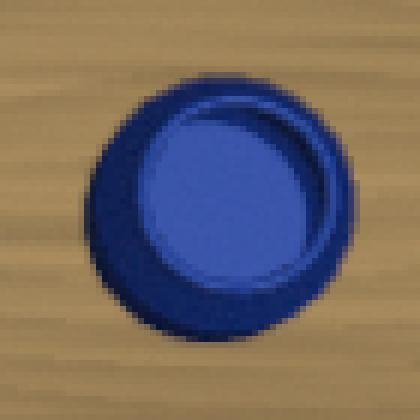

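The blue pot is empty. Its rim ellipse is centred at about top pixel (412.2,206.6), which matches where the red lid sat, so the lids sit centred. I'll touch down and release.

jog_arm(
  deltas=[
    [[-0.6,0,0,-0.1,0],[-0.6,0,0,-0.1,0],[-0.6,0,0,-0.03,0],[-0.6,0,0,0,0]],
  ],
)

```text
time_s: 6.7
tcp_pos: [0.4584, 0.01, 0.0538]
eef_rot: [-180.0, 0.0, -161.3]
contact_force: [-2.0, 0.6, 5.6]
gripper_width: 0.0273
gripper_force: 20.0
```

```bash
python3 -c "
from h import *
print('mouth blue',ray('top',412.2,206.6,.08),'red lid',ray('top',411.7,206.5,.085),r.get_state()['contact_force'])"
```

```text
mouth blue [ 0.60747714 -0.18199772  0.08      ] red lid [ 0.60692225 -0.18005988  0.085     ] [-2.02151331  0.57162654  5.59615689]
```

jog_arm(
  deltas=[
    [[0.2,0,0,0,0],[0.2,0,0,0,0],[0.2,0,0,0,0],[0.2,0,0,2,0],[0.2,0,0,4,0],[0.2,0,0,5,0],[0.2,0,1,2.6,0],[0.2,0.2,4,0,0]],
  ],
)

```text
time_s: 7.7
tcp_pos: [0.4613, 0.0601, 0.1918]
eef_rot: [180.0, 0.3, -161.5]
contact_force: [0.8, 0.6, -0.2]
gripper_width: 0.0525
gripper_force: 0.0
```

jog_arm(
  deltas=[
    [[0.2,0.2,4,0,0],[0.2,0.2,4.5,0,0],[0.2,0.2,4.5,0,0],[0.2,0.2,4.5,0,0],[0.2,0.2,3.5,0,0],[0.2,0.4,2,0,0],[0.2,0,0,0,0]],
  ],
)

```text
time_s: 8.57
tcp_pos: [0.4743, 0.2907, 0.1888]
eef_rot: [-180.0, -0.0, -161.3]
contact_force: [-0.7, -0.3, -0.6]
gripper_width: 0.0525
gripper_force: 0.0
```

Run:
```python
from h import *
t=r.capture('top');s=r.capture('scene')
L=blob(mask(t,'red',100,255,110),(324,270),35);e=cv2.fitEllipse(L);print(e,ray('top',*e[0],.031))
cv2.imwrite('pics/d3.png',np.hstack([cv2.resize(s[180:300,300:500],(500,300)),cv2.resize(t[230:310,280:360],(300,300))]))
```

```text
((325.3458251953125, 272.73980712890625), (34.04244613647461, 34.17006301879883), 31.16917610168457) [0.45715729 0.00959471 0.031     ]
```

View pics/d3.png

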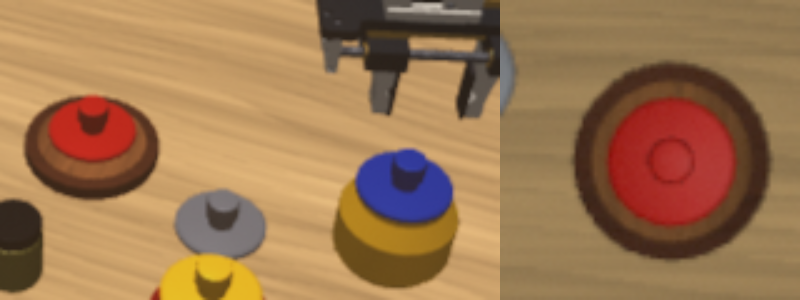

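The red lid is parked flat and centred on the stand, at top pixel (325,273). The gripper is now above the blue lid, so I'll descend and grip.

jog_arm(
  deltas=[
    [[0.2,0,0,-2,0],[0.2,0,0,-3,0],[0.2,0,0,-2,0],[0.2,0,0,-1.1,0],[0.2,0,0,0,0],[-0.6,0,0,0,0],[-0.6,0,0,0,0],[-0.6,0,0,0,0]],
  ],
)

```text
time_s: 9.68
tcp_pos: [0.4744, 0.2902, 0.1088]
eef_rot: [180.0, 0.0, -161.3]
contact_force: [-1.6, 2.1, -0.6]
gripper_width: 0.0283
gripper_force: 1.2
```

jog_arm(
  deltas=[
    [[-0.6,0,0,0,0],[-0.6,0,0,0,0],[-0.6,0,0,0.8,0],[-0.6,0,0,1.5,0],[-0.6,0,0,3,0],[-0.6,0,0,3,0],[-0.6,0.4,-1.5,0,0],[-0.6,1,-3.5,0,0]],
  ],
)

```text
time_s: 10.68
tcp_pos: [0.4881, 0.2398, 0.1916]
eef_rot: [180.0, 0.0, -161.2]
contact_force: [1.4, 0.5, -1.4]
gripper_width: 0.0274
gripper_force: 20.0
```

jog_arm(
  deltas=[
    [[-0.6,1.2,-4,0,0],[-0.6,1.2,-4.2,0,0],[-0.6,1.2,-4.2,0,0],[-0.6,1.2,-4.2,0,0],[-0.6,1.2,-4.2,0,0],[-0.6,1.2,-4.2,0,0],[-0.6,1.2,-4.2,0,0],[-0.6,1.2,-4.2,0,0]],
  ],
)

```text
time_s: 11.68
tcp_pos: [0.5838, -0.0959, 0.191]
eef_rot: [180.0, -0.0, -161.4]
contact_force: [1.1, -0.2, -1.5]
gripper_width: 0.0274
gripper_force: 20.0
```

jog_arm(
  deltas=[
    [[-0.6,1.2,-4.2,0,0],[-0.6,0.8,-3,0,0],[-0.6,0.4,-1.4,0,0],[-0.6,0,0,0,0],[-0.6,0,0,0,0]],
  ],
)

```text
time_s: 12.3
tcp_pos: [0.6078, -0.1794, 0.1911]
eef_rot: [180.0, -0.0, -161.3]
contact_force: [-0.6, 0.8, -1.7]
gripper_width: 0.0273
gripper_force: 20.0
```

jog_arm(
  deltas=[
    [[-0.6,0.05,-0.05,-1.5,0],[-0.6,0,0,-2.5,0],[-0.6,0,0,-2,0],[-0.6,0,0,-0.8,0],[-0.6,0,0,0,0]],
  ],
)

```text
time_s: 12.92
tcp_pos: [0.6084, -0.1801, 0.1226]
eef_rot: [180.0, -0.1, -161.3]
contact_force: [0.6, -0.5, -0.2]
gripper_width: 0.0276
gripper_force: 20.0
```

Run:
```python
from mouth import *
t=r.capture('top');s=r.capture('scene')
cv2.imwrite('pics/m2.png',np.hstack([cv2.resize(t[228:298,169:239],(420,420),interpolation=0),cv2.resize(s[190:290,190:280],(378,420))]))
```

```text
(no output)
```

View pics/m2.png

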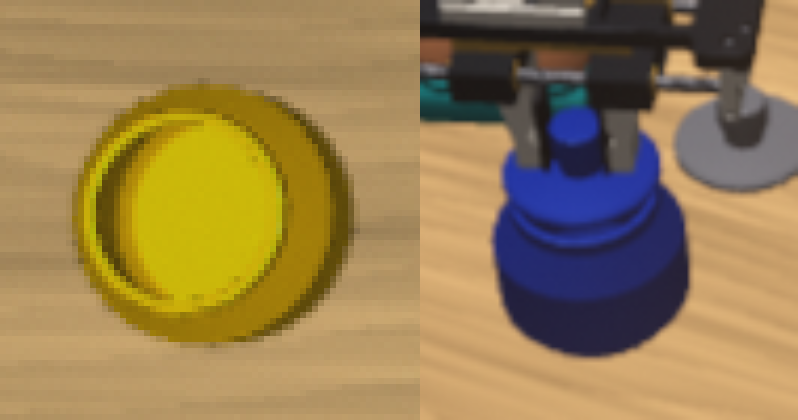

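The yellow mouth is centred at top pixel (199.2,262.5), the same place its lid sat. The blue lid is just above its own mouth and concentric with it, so I'll seat it.

jog_arm(
  deltas=[
    [[-0.6,0,0,-0.5,0],[-0.6,0,0,-0.4,0],[-0.6,0,0,-0.2,0],[-0.6,0,0,-0.15,0],[-0.6,0,0,-0.1,0],[-0.6,0,0,0,0],[-0.6,0,0,0,0]],
  ],
)

```text
time_s: 13.9
tcp_pos: [0.6088, -0.1806, 0.1099]
eef_rot: [-180.0, 0.0, -161.3]
contact_force: [-0.5, 0.5, -2.2]
gripper_width: 0.0276
gripper_force: 20.0
```

jog_arm(
  deltas=[
    [[-0.6,0,0,-0.1,0],[-0.6,0,0,-0.05,0],[-0.6,0,0,0,0]],
  ],
)

```text
time_s: 14.28
tcp_pos: [0.6088, -0.1806, 0.1088]
eef_rot: [-180.0, 0.0, -161.3]
contact_force: [-1.9, 1.4, 4.2]
gripper_width: 0.0275
gripper_force: 20.0
```

Contact came at the expected seating height. Releasing, then on to the yellow lid at (0.646, 0.1775).

jog_arm(
  deltas=[
    [[0.2,0,0,0,0],[0.2,0,0,0,0],[0.2,0,0,0,0],[0.2,0,0,1.5,0],[0.2,0,0,3,0],[0.2,0,0,3.6,0],[0.2,0.2,2,0,0],[0.2,0.4,4,0,0]],
  ],
)

```text
time_s: 15.28
tcp_pos: [0.6148, -0.1206, 0.1903]
eef_rot: [-180.0, 0.1, -161.5]
contact_force: [0.2, 0.4, -1.2]
gripper_width: 0.0526
gripper_force: 0.0
```

jog_arm(
  deltas=[
    [[0.2,0.4,4.2,0,0],[0.2,0.5,4.5,0,0],[0.2,0.5,4.5,0,0],[0.2,0.5,4.5,0,0],[0.2,0.5,4.5,0,0],[0.2,0.4,4.5,0,0],[0.2,0.3,3,0,0],[0.2,0,0.1,0,0]],
  ],
)

```text
time_s: 16.27
tcp_pos: [0.6454, 0.18, 0.189]
eef_rot: [180.0, -0.0, -161.2]
contact_force: [-0.2, -0.4, -0.5]
gripper_width: 0.0528
gripper_force: 0.0
```

Run:
```python
from mouth import *
t=r.capture('top');s=r.capture('scene')
cv2.imwrite('pics/m3.png',np.hstack([cv2.resize(t[175:245,373:443],(400,400),interpolation=0),cv2.resize(s[190:290,190:280],(378,400))]))
print(r.get_state()['tcp_pos'])
```

```text
[0.64526241 0.17788498 0.18910928]
```

View pics/m3.png

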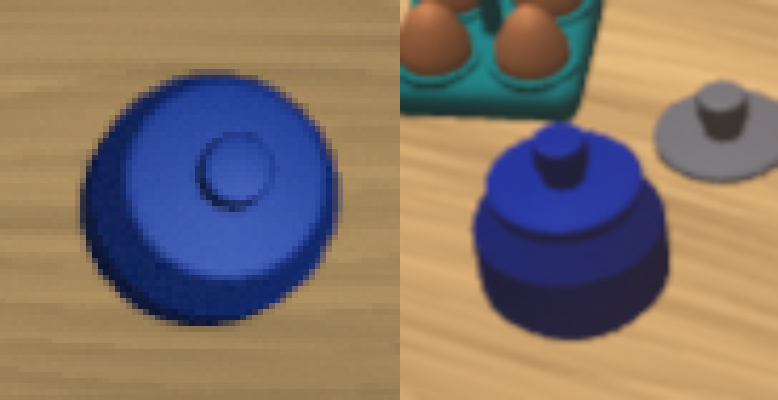

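The blue lid is seated flat and centred on the blue pot. Now I'll grip the yellow lid.

jog_arm(
  deltas=[
    [[0.2,0.05,0,-2,0],[0.2,0,0,-3,0],[0.2,0,0,-2,0],[0.2,0,0,-1.1,0],[0.2,0,0,0,0],[-0.6,0,0,0,0],[-0.6,0,0,0,0],[-0.6,0,0,0,0]],
  ],
)

```text
time_s: 17.38
tcp_pos: [0.6465, 0.1776, 0.1089]
eef_rot: [180.0, 0.1, -161.3]
contact_force: [-1.9, 0.2, 1.6]
gripper_width: 0.0283
gripper_force: 1.4
```

jog_arm(
  deltas=[
    [[-0.6,0,0,0,0],[-0.6,0,0,0,0]],
  ],
)

```text
time_s: 17.62
tcp_pos: [0.6465, 0.1776, 0.1089]
eef_rot: [-180.0, 0.0, -161.3]
contact_force: [-0.9, 0.9, 2.5]
gripper_width: 0.0277
gripper_force: 20.0
```

jog_arm(
  deltas=[
    [[-0.6,0,0,0.8,0],[-0.6,0,0,1.5,0],[-0.6,0,0,3,0],[-0.6,0,0,3,0],[-0.6,-1.2,0.76,0,0],[-0.6,-3,2,0,0],[-0.6,-3.5,2.3,0,0],[-0.6,-3.5,2.3,0,0]],
  ],
)

```text
time_s: 18.62
tcp_pos: [0.5324, 0.2514, 0.1908]
eef_rot: [-180.0, -0.1, -161.4]
contact_force: [0.3, 0.0, -1.3]
gripper_width: 0.0276
gripper_force: 20.0
```

jog_arm(
  deltas=[
    [[-0.6,-3.5,2.3,0,0],[-0.6,-2,1.3,0,0],[-0.6,-0.5,0.3,0,0],[-0.6,0,0,-1.5,0],[-0.6,0,0,-2.5,0],[-0.6,0,0,-2,0],[-0.6,0,0,-0.8,0],[-0.6,0,0,0,0]],
  ],
)

```text
time_s: 19.62
tcp_pos: [0.4743, 0.2893, 0.1223]
eef_rot: [-179.9, -0.1, -161.4]
contact_force: [0.3, -0.3, -1.4]
gripper_width: 0.0275
gripper_force: 20.0
```

Run:
```python
from mouth import *
t=r.capture('top');s=r.capture('scene')
cv2.imwrite('pics/m4.png',np.hstack([cv2.resize(t[155:225,220:290],(400,400),interpolation=0),cv2.resize(s[205:305,410:500],(378,400))]))
print(r.get_state()['tcp_pos'])
```

```text
[0.47474117 0.29003855 0.12362715]
```

View pics/m4.png

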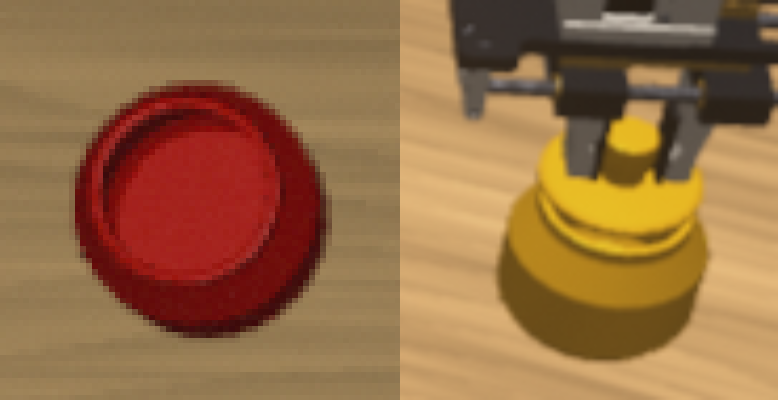

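The red mouth is centred at top pixel (251.9,187.5), where the yellow lid was. The yellow lid is concentric above its pot, so I'll seat it.

jog_arm(
  deltas=[
    [[-0.6,0,0,-0.5,0],[-0.6,0,0,-0.4,0],[-0.6,0,0,-0.3,0],[-0.6,0,0,-0.15,0],[-0.6,0,0,-0.1,0],[-0.6,0,0,-0.05,0],[-0.6,0,0,0,0]],
  ],
)

```text
time_s: 20.6
tcp_pos: [0.4743, 0.29, 0.1088]
eef_rot: [180.0, 0.0, -161.3]
contact_force: [-3.0, 0.4, 4.2]
gripper_width: 0.0275
gripper_force: 20.0
```

Seated. Releasing, then to the red lid on the stand at (0.458, 0.010).

jog_arm(
  deltas=[
    [[0.2,0,0,0,0],[0.2,0,0,0,0],[0.2,0,0,0,0],[0.2,0,0,1.5,0],[0.2,0,0,3,0],[0.2,0,0,3.5,0],[0.2,0,-2,0,0],[0.2,-0.2,-4,0,0]],
  ],
)

```text
time_s: 21.6
tcp_pos: [0.4723, 0.23, 0.189]
eef_rot: [180.0, 0.1, -161.3]
contact_force: [-0.1, -0.2, 0.1]
gripper_width: 0.0528
gripper_force: 0.0
```

jog_arm(
  deltas=[
    [[0.2,-0.2,-4,0,0],[0.2,-0.2,-4.5,0,0],[0.2,-0.2,-4.5,0,0],[0.2,-0.2,-4,0,0],[0.2,-0.3,-3,0,0],[0.2,-0.3,-2,0,0],[0.2,0,0,0,0],[0.2,0,0,0,0]],
  ],
)

```text
time_s: 22.6
tcp_pos: [0.4582, 0.0101, 0.1885]
eef_rot: [180.0, 0.0, -161.4]
contact_force: [-0.5, 0.1, -0.1]
gripper_width: 0.0528
gripper_force: 0.0
```

jog_arm(
  deltas=[
    [[0.2,0,0,-4,0],[0.2,0,0,-4,0],[0.2,0,0,-3,0],[0.2,0,0,-1.5,0],[0.2,0,0,-0.8,0],[0.2,0,0,0,0]],
  ],
)

```text
time_s: 23.35
tcp_pos: [0.4582, 0.0104, 0.0551]
eef_rot: [-180.0, -0.0, -161.3]
contact_force: [0.7, -0.0, 0.4]
gripper_width: 0.0524
gripper_force: 0.0
```

Run:
```python
from mouth import *
t=r.capture('top');s=r.capture('scene')
cv2.imwrite('pics/m5.png',np.hstack([cv2.resize(t[228:298,169:239],(380,380),interpolation=0),cv2.resize(s[150:300,300:460],(405,380))]))
print(r.get_state()['tcp_pos'])
```

```text
[0.4587009  0.01040826 0.0558344 ]
```

View pics/m5.png

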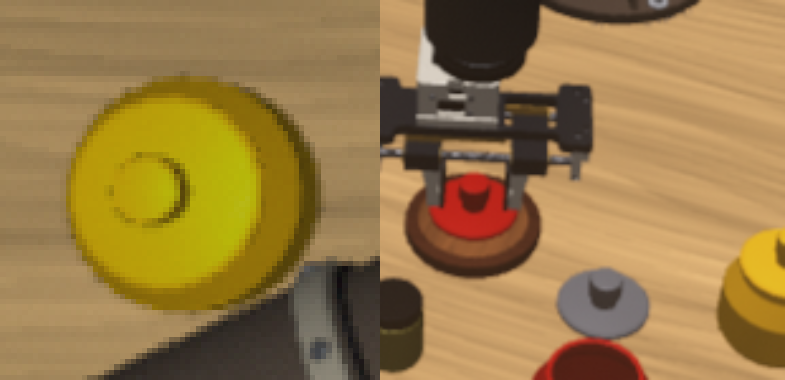

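The yellow lid is seated centred on the yellow pot, and the fingers straddle the red knob on the stand. Closing and lifting.

jog_arm(
  deltas=[
    [[-0.6,0,0,-0.1,0],[-0.6,0,0,0,0],[-0.6,0,0,0,0],[-0.6,0,0,0,0],[-0.6,0,0,0,0]],
  ],
)

```text
time_s: 24.08
tcp_pos: [0.4583, 0.01, 0.0545]
eef_rot: [-180.0, 0.0, -161.3]
contact_force: [-0.7, -0.2, 4.9]
gripper_width: 0.0277
gripper_force: 20.0
```

jog_arm(
  deltas=[
    [[-0.6,0,0,1,0],[-0.6,0,0,2.5,0],[-0.6,0,0,3.5,0],[-0.6,0,0,4,0],[-0.6,0,0,2.6,0],[-0.6,1.8,1.6,0,0],[-0.6,3,2.7,0,0],[-0.6,3,2.7,0,0]],
  ],
)

```text
time_s: 25.08
tcp_pos: [0.5371, 0.0812, 0.1896]
eef_rot: [180.0, -0.0, -161.3]
contact_force: [1.0, 0.9, -1.4]
gripper_width: 0.0274
gripper_force: 20.0
```

jog_arm(
  deltas=[
    [[-0.6,3,2.7,0,0],[-0.6,3,2.7,0,0],[-0.6,3,2.7,0,0],[-0.6,2,1.65,0,0],[-0.6,0,0,0,0],[-0.6,0,0,0,0]],
  ],
)

```text
time_s: 25.82
tcp_pos: [0.6457, 0.1775, 0.1888]
eef_rot: [-180.0, -0.1, -161.3]
contact_force: [-0.1, 0.7, -2.1]
gripper_width: 0.0271
gripper_force: 20.0
```

jog_arm(
  deltas=[
    [[-0.6,0.05,0,-1.5,0],[-0.6,0,0,-2.5,0],[-0.6,0,0,-2,0],[-0.6,0,0,-0.6,0],[-0.6,0,0,0,0],[-0.6,0,0,0,0]],
  ],
)

```text
time_s: 26.58
tcp_pos: [0.6472, 0.1777, 0.1252]
eef_rot: [180.0, 0.1, -161.3]
contact_force: [0.2, 0.8, -1.0]
gripper_width: 0.027
gripper_force: 20.0
```

Run:
```python
from mouth import *
s=r.capture('scene')
cv2.imwrite('pics/m6.png',cv2.resize(s[240:350,330:440],(440,440)))
print(r.get_state()['tcp_pos'])
```

```text
[0.6471986  0.17771375 0.125296  ]
```

View pics/m6.png

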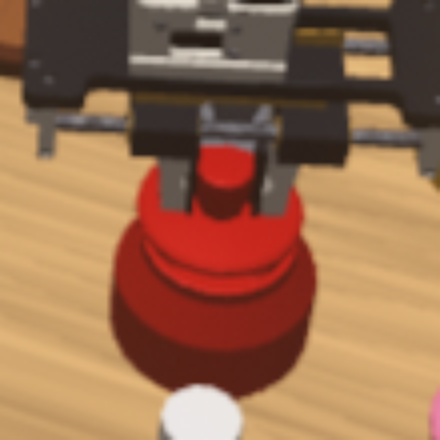

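The red lid is concentric above the red pot. Seating it: about 1.65 cm down to z = 0.1088.

jog_arm(
  deltas=[
    [[-0.6,-0.05,0,-0.6,0],[-0.6,0,0,-0.4,0],[-0.6,0,0,-0.3,0],[-0.6,0,0,-0.2,0],[-0.6,0,0,-0.1,0],[-0.6,0,0,-0.05,0],[-0.6,0,0,0,0]],
  ],
)

```text
time_s: 27.5
tcp_pos: [0.6462, 0.1775, 0.1084]
eef_rot: [-180.0, 0.0, -161.3]
contact_force: [-3.3, -0.4, 4.4]
gripper_width: 0.0273
gripper_force: 20.0
```

Contact at seating height. Releasing and retreating up and away.

jog_arm(
  deltas=[
    [[0.2,0,0,0,0],[0.2,0,0,0,0],[0.2,0,0,0,0],[0.2,0,0,1.5,0],[0.2,0,0,3,0],[0.2,0,0,4,0],[0.2,0,-2,2,0],[0.2,0,-4,0,0]],
  ],
)

```text
time_s: 28.5
tcp_pos: [0.6471, 0.1177, 0.2155]
eef_rot: [180.0, 0.2, -161.2]
contact_force: [-0.3, -0.3, -1.1]
gripper_width: 0.0528
gripper_force: 0.0
```

jog_arm(
  deltas=[
    [[0.2,0,-4,0,0],[0.2,-1,-4,0,0],[0.2,-1,-3,0,0],[0.2,0,-1,0,0],[0.2,0,0,0,0],[0.2,0,0,0,0]],
  ],
)

```text
time_s: 29.25
tcp_pos: [0.6265, -0.0019, 0.2128]
eef_rot: [180.0, 0.0, -161.3]
contact_force: [-0.0, 0.6, 0.4]
gripper_width: 0.0524
gripper_force: 0.0
```

Run:
```python
from mouth import *
cv2.imwrite('pics/f.png',np.hstack([r.capture('top')[150:320,160:500],r.capture('scene')[180:350,180:500]]))
i=cv2.imread('pics/f.png');cv2.imwrite('pics/f.png',np.vstack([cv2.resize(i[:,:340],(600,300)),cv2.resize(i[:,340:],(600,300))]))
```

```text
(no output)
```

View pics/f.png

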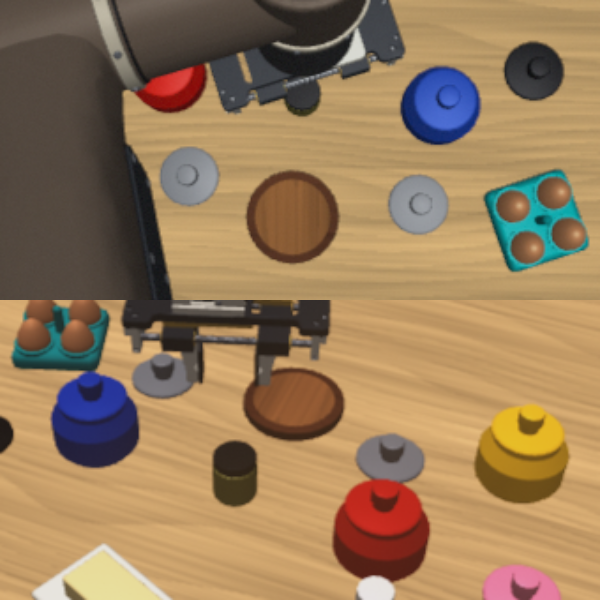

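The scene view shows all three lids level on the pots of their own colour, the stand empty, the jar and eggs in place, and the arm clear. Handing in.

```bash
python3 -c "
from plant import r
print(r.close_job())"
```

```text
the job is handed in; nothing more can be done
None
```

I put each lid back on the pot of its own colour, parking the red one on the stand on the way, and handed the job in at about 29 s of the 109 s allowed; the last pictures show all three seated level, though the hand-in returned no verdict.

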